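Press and slide a sample cassette under the leaf spring of a reading dock

TASK

Load the grey sample cassette into the reading dock: with the fingertips on the low ribbed ledge at its rear, press it down hard against the sprung bed and, keeping it pressed, push it forward under the crossbar and the leaf spring behind it until it is fully home against the end stop. Then let go; do not lift the cassette out of its tray, and leave the two vials and the bottle beside the dock where they stand.

Things in the scene. Friction and masses are not known exactly. Their poses are not given: they have to be found in the camera images.
- dock: White dock, 226 x 96 mm, fixed to the worktop. Origin: centre of its underside; x is the loading direction (open tray towards end stop), z up. Side walls (tops at z 27 mm) guide the cassette in a channel 60 mm wide; low rear wall, inner face at x -107 mm. A crossbar spans the channel at x 42 to 56 mm; beyond it the bay, floor at z 13 mm, open above but for the leaf spring.
- cassette: Loose flat grey cassette, about 120 g, 125 mm long (x), 57 mm wide, front end (+x) towards the crossbar. Origin: centre of its underside; z up. The front 85 mm is 20 mm high (dark window on top), the rear 40 mm a ribbed ledge 12 mm high; so an upright step, 8 mm high, faces rearward at x -22.5 mm. It starts in the tray on the raised bed, its front 6 to 20 mm short of the crossbar.
- ledge (a point): Middle of the top of the cassette's ledge, 20 mm behind the step; 33 mm above the worktop at the start, 26 mm with the bed fully down. Friction alone may not carry the cassette along: fingertips can press on the ledge and push against the step. When home, the step is still 25 mm short of the crossbar.
- front (a point): Middle of the cassette's front face.
- crossbar_lip (a point): Middle of the lower edge of the crossbar's face that looks to the cassette, at z 36.5 mm (crossbar top 52 mm, screws to 56 mm). The cassette's top starts at 41 mm and so strikes the crossbar: it must be pressed down more than 4.5 mm to pass, and kept down until home.
- end_stop (a point): Middle of the end stop's face, at x 102 mm in the dock's frame, which the cassette's front meets when home: the cassette's origin is then at x 39.5 mm in the dock's frame, 66 to 80 mm from its start.
- bed (a joint): Sprung bed under the cassette: 0 m up, 0.007 m pressed fully down; it starts to yield at about 5 N and takes about 10 N to bottom. It springs up when let go; if the cassette is home by then, its rear rises some 4 mm until its top is caught under the crossbar, and it stays home.
- leaf (a joint): Steel leaf spring, 32 mm wide, hanging from the crossbar into the bay, its lowest part about 48 mm beyond the crossbar's front face. 0 rad at rest; the cassette sliding beneath lifts it (by some 0.07 rad) against about 4 N, which drags on the cassette by a few newtons.
- vial_tall: Green-capped glass vial, 37 mm wide and 78 mm high, standing beside the dock. Origin: centre of its underside.
- vial_small: Grey-capped smaller glass vial, 33 mm wide and 70 mm high, standing beside the dock. Origin: centre of its underside.
- saline: White plastic infusion bottle, 58 mm over its paper slip and 111 mm high, standing beside the dock. Origin: centre of its underside.
Mind the look-alikes: they are no part of the job. Of the things shaped like the cassette, the grey one is meant.

How it is judged:
By the outcome, as a careful person would: the job done as asked, in the order asked, and still so for the second after the job is handed in, with the robot touching nothing.
It also fails if it takes over 59 s, if anything falls off the work surface, if the arm or the gripper's body presses on something with over 40 N, if the wrist force passes 120 N, or if a joint passes its speed limit or range.

ROBOT

A 6-joint arm with a two-finger parallel gripper is mounted at the origin on a cart in front of the work surface, level with it; the furniture and walls round the work are solid. World frame = base frame: x ahead of the robot, y to its left, z up, the work surface at z = 0. Lengths are in m, angles in rad, forces in N, time in s.
With the tool pointing down it reaches from about 0.425 to 1.125 m from the base axis. Payload 14.9 kg.
Tool frame: the origin (TCP) lies midway between the tips of the shut fingers; the grasp point (between the pads) lies 19 mm behind it; z points along the fingers, y is the direction in which the jaws open and shut (so a half turn about z gives the same grasp; the last joint's range is limited). The gripper opens to 91 mm and grips with 3 to 60 N. Pads are 32 mm wide; open, the fingers measure 118 mm over their backs; the gripper's body (76 mm by 178 mm) begins 60 mm behind the grasp point.
Start: joints at [1.26, 0.379, 1.734, -0, 1.028, -0.033], TCP at [0.192, 0.673, 0.214] pointing down, gripper open.
Joint ranges: [-2.77, 2.77], [-0.74, 2.19], [0, 2.66], [-1.06, 4.2], [0.31, 2.87], [-3.08, 3.08]. Speed limits (rad/s): [1.89, 1.89, 2.39, 3.14, 3.14, 3.14].

INTERFACE

Orientations are given as [roll, pitch, yaw] about the fixed x, y, z axes, in that order (R = Rz(yaw) Ry(pitch) Rx(roll)).
In Python, from rig import goto, move_l, goto_joints, gripper_to, dwell, solve_ik, observe, capture, Unreachable, job_done, search_frame gives the robot as it stands. Calls block until the motion is done:
- goto(position, orientation): joint-space move of the TCP to a pose.
- move_l(position, ori=None, speed=0.15): straight line of the TCP; ori=None keeps the orientation; speed is the mean speed in m/s.
- goto_joints(angles): joint-space move.
- gripper_to(opening, f_grip=None): opening from 0.0 (shut) to 1.0 (fully open); f_grip is the grip in N (None keeps the last); returns when the fingers have stopped.
- dwell(seconds).
- solve_ik(position, orientation): joint angles nearest the present ones, or None.
- observe(): the state.
- capture(name): name is "side" or "top" or "wrist"; returns a dict with "pixels" (384x512x3 uint8, red, green, blue), "intrinsics" (3x3 intrinsics, pixels), "R" (3x3) and "t" (3): a world point X has camera coordinates R X + t. Camera axes: x right, y down, z forward; pixel columns grow to the right and rows downward; lengths in m; the calibration is good to about 2 mm. A picture is of the moment at which its call begins. There is no depth.
A pose or a line that the arm cannot do raises Unreachable and nothing moves.
- job_done(): hands the job in, once; it reports no verdict.
Trained networks look in the newest picture that a camera, given by its name, has taken for a name from the list of things; names that differ only in an ending like _2 or _b are one class to them, and where a whole thing is asked for, a point or a joint stands for the part that bears it (a point fixed in the world has none). Each returns a list of dicts, best first, with "score" (0 to 1); they miss things now and then, are a little off and sometimes report something else, mostly with a low value. They report only what shows in the picture. A call takes as long as a camera call. They do not tell look-alikes from the thing itself.
- search_frame(camera, label): "rect" ([left, top, width, height] in pixels, round what is visible of it).
The state is a dict: "clock": time; "qpos": joint angles; "joint_vel": joint speeds; "tau": joint torques, N m; "eef_pos": TCP position; "orientation": TCP orientation; "wrist_force": force on the tool from outside, world axes, zero at the start; "ft_torque": the same for the moment, N m; "opening": opening from 0.0 (shut) to 1.0 (fully open).
Only numpy, scipy, OpenCV 4.12 (cv2) and the standard library are available. Lean on these libraries where they do the work, as an engineer would, in place of code of your own. Each camera call takes 0.05 s, during which the arm holds its last target. There are 200 camera calls.

## Working session

There is one attempt and no reset: what is moved stays moved. The work goes in short steps, each a Python script; the robot and the scene stay as the last script left them, time stands still between calls to the robot, and variables do not carry over. Pictures are saved under pics/ and viewed, about 8 in all and at most 12, crops included, and the job is handed in when it is done.

```bash
ls; mkdir -p pics; python3 - <<'E'
from rig import *
import cv2, numpy as np
for c in ("top","side"):
    d=capture(c); cv2.imwrite(f"pics/{c}0.png",d["pixels"][:,:,::-1])
    print(c,np.round(d["intrinsics"],1).tolist(),np.round(d["R"],4).tolist(),np.round(d["t"],4).tolist())
    for l in ("dock","cassette","ledge","front","crossbar_lip","end_stop","vial_tall","vial_small","saline"):
        print(l,[(np.round(r["rect"]).tolist(),round(r["score"],2)) for r in search_frame(c,l)[:4]])
print(observe())
a=[cv2.imread(f"pics/{c}0.png") for c in("top","side")]
E
```

```text
pics
top [[371.4, 0.0, 254.9], [0.0, 371.4, 188.5], [0.0, 0.0, 1.0]] [[-0.0051, -1.0, 0.0037], [-0.9934, 0.0047, -0.1145], [0.1145, -0.0043, -0.9934]] [0.0294, 0.6234, 0.862]
dock [([281.0, 162.0, 42.0, 94.0], 0.84)]
cassette [([170.0, 198.0, 52.0, 27.0], 0.87), ([292.0, 195.0, 26.0, 53.0], 0.69)]
ledge [([168.0, 202.0, 52.0, 24.0], 0.56)]
front [([290.0, 196.0, 26.0, 53.0], 0.77), ([287.0, 194.0, 26.0, 60.0], 0.54)]
crossbar_lip [([282.0, 163.0, 41.0, 93.0], 0.66), ([290.0, 194.0, 28.0, 54.0], 0.22)]
end_stop [([287.0, 164.0, 35.0, 88.0], 0.88)]
vial_tall [([245.0, 210.0, 16.0, 11.0], 0.76)]
vial_small [([339.0, 190.0, 22.0, 13.0], 0.78)]
saline [([238.0, 162.0, 26.0, 24.0], 0.79), ([281.0, 163.0, 40.0, 88.0], 0.31)]
side [[468.8, 0.0, 255.2], [0.0, 468.8, 186.8], [0.0, 0.0, 1.0]] [[0.8319, -0.5549, -0.0099], [-0.265, -0.3814, -0.8856], [0.4876, 0.7394, -0.4643]] [-0.4774, 0.202, 0.5656]
dock [([214.0, 193.0, 144.0, 82.0], 0.84)]
cassette [([229.0, 207.0, 82.0, 44.0], 0.97), ([186.0, 161.0, 44.0, 31.0], 0.68)]
ledge [([229.0, 204.0, 84.0, 50.0], 0.65), ([182.0, 157.0, 46.0, 36.0], 0
[... 315 characters left out ...]
line [([268.0, 142.0, 29.0, 59.0], 0.66)]
{'clock': 1.0, 'qpos': array([ 1.25972669e+00,  3.78899712e-01,  1.73422026e+00,  1.81726308e-05,
        1.02849606e+00, -3.32841867e-02]), 'joint_vel': array([-0.00043671, -0.00111539, -0.00025769, -0.00201788,  0.00102204,
        0.00080197]), 'tau': array([-2.35534470e-03, -7.63685274e+01, -4.34744453e+01,  6.50414941e-02,
        3.89502291e-02, -2.37208764e-05]), 'eef_pos': array([0.19194994, 0.67316965, 0.21392192]), 'orientation': array([-3.14156981e+00, -1.63343452e-05,  2.86379782e+00]), 'wrist_force': array([-0.52003434,  0.31304854,  0.47113786]), 'ft_torque': array([ 0.0120038 , -0.02042668, -0.01289056]), 'opening': 0.9989682541501882}
```

```bash
python3 - <<'E'
import cv2,numpy as np
a=cv2.imread("pics/top0.png")[150:270,230:380]; b=cv2.imread("pics/side0.png")[130:290,170:370]
cv2.imwrite("pics/c1.png",cv2.resize(a,None,fx=5,fy=5,interpolation=cv2.INTER_CUBIC))
cv2.imwrite("pics/c2.png",cv2.resize(b,None,fx=3.7,fy=3.7,interpolation=cv2.INTER_CUBIC))
E
```

```text
(no output)
```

View pics/top0.png

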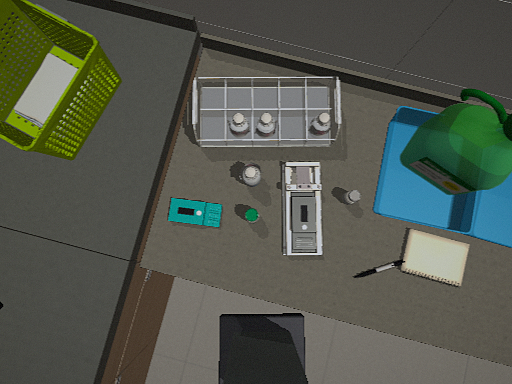

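View pics/c1.png

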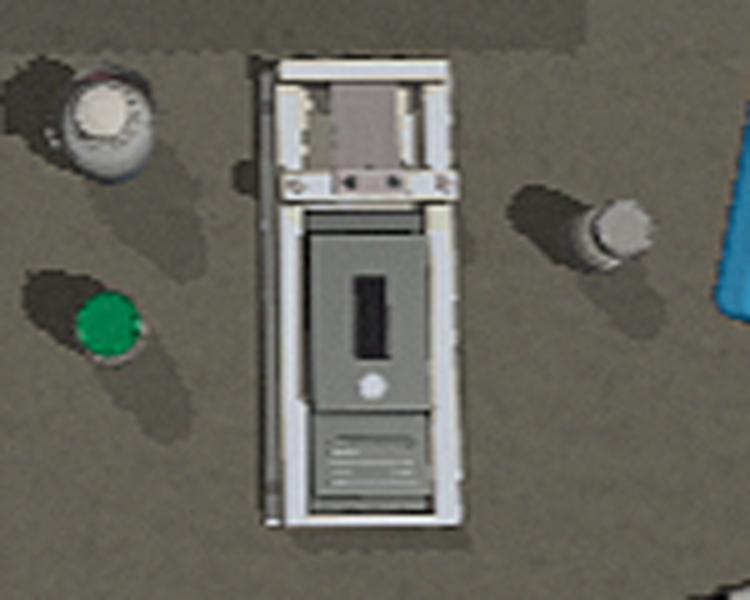

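View pics/c2.png

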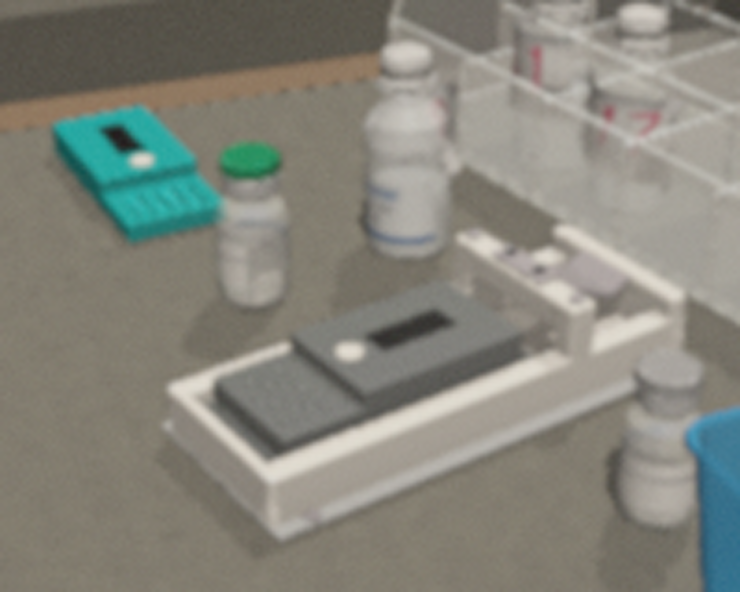

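```bash
cat > h.py <<'E'
from rig import *
import numpy as np, cv2
def back(c,uv,z,d={}):
    if c not in d: d[c]=capture(c)
    d=d[c]; r=d["R"].T@np.linalg.solve(d["intrinsics"],[uv[0],uv[1],1.]); o=-d["R"].T@d["t"]
    return o+r*(z-o[2])/r[2]
E
python3 - <<'E'
from h import *
f=lambda u,v,z: np.round(back("top",(u/5+229.6,v/5+149.6),z),4)
for n,u,v,z in [("bar L",283,200,.052),("bar R",457,198,.052),("front L",309,235,.041),("front R",427,236,.041),("step L",308,408,.041),("step R",430,410,.041),
 ("rear L",312,493,.033),("rear R",428,497,.033),("wallL in rear",307,500,.027),("wallL in front",301,210,.027),("wallR in rear",434,500,.027),("wallR in front",427,210,.027),
 ("wallR out rear",461,522,.027),("wallR out front",453,210,.027),("rearL",287,522,.027),("vialT",108,322,.078),("vialS",623,228,.07),("saline",100,110,.111)]:
    print(n,f(u,v,z))
g=lambda u,v,z: np.round(back("side",(u/3.7+169.6,v/3.7+129.6),z),4)
for n,u,v,z in [("stepL",296,338,.041),("stepR",368,398,.041),("rearL",217,390,.033),("rearR",283,445,.033),("dock rearR top",268,470,.027),("dock rearL top",170,390,.027),("bar R face top",572,305,.052),("bar L",457,238,.052),("dock bottom rearR",280,535,0.),("cass frontR",522,330,.041)]:
    print(n,g(u,v,z))
E
```

```text
bar L [ 0.6186 -0.0479  0.052 ]
bar R [ 0.6192 -0.1306  0.052 ]
front L [ 0.6029 -0.0611  0.041 ]
front R [ 0.6021 -0.1177  0.041 ]
step L [ 0.5205 -0.0593  0.041 ]
step R [ 0.5192 -0.1172  0.041 ]
rear L [ 0.4802 -0.0613  0.033 ]
rear R [ 0.4781 -0.1166  0.033 ]
wallL in rear [ 0.4767 -0.0595  0.027 ]
wallL in front [ 0.6164 -0.0588  0.027 ]
wallR in rear [ 0.4763 -0.1204  0.027 ]
wallR in front [ 0.6162 -0.1203  0.027 ]
wallR out rear [ 0.4659 -0.1331  0.027 ]
wallR out front [ 0.6161 -0.133   0.027 ]
rearL [ 0.4663 -0.0497  0.027 ]
vialT [0.56   0.0352 0.078 ]
vialS [ 0.6028 -0.204   0.07  ]
saline [0.6527 0.0382 0.111 ]
stepL [ 0.5179 -0.0686  0.041 ]
stepR [ 0.5168 -0.124   0.041 ]
rearL [ 0.475  -0.0735  0.033 ]
rearR [ 0.4765 -0.1224  0.033 ]
dock rearR top [ 0.4669 -0.1262  0.027 ]
dock rearL top [ 0.463  -0.0542  0.027 ]
bar R face top [ 0.6212 -0.1287  0.052 ]
bar L [ 0.6176 -0.0526  0.052 ]
dock bottom rearR [ 0.4668 -0.1342  0.    ]
cass frontR [ 0.6022 -0.1188  0.041 ]
```

The two cassette-shaped things in the top picture are the teal one at (195,212), lying loose on the worktop, and the grey one at (305,222), in the dock tray with its window, step and ribbed ledge. The grey one fits, and the crop confirms it. Both cameras put the step at x≈0.518, y≈-0.0895 and the bar face at x≈0.619, with yaw≈0. I'll approach with the jaws along x, so the gripper body clears the bottle.

```bash
python3 - <<'E'
from h import *
O=[np.pi,0,np.pi/2]
print(solve_ik([.5015,-.0895,.25],O), solve_ik([.58,-.0895,.024],O))
goto([.5015,-.0895,.25],O); gripper_to(0.0,40)
move_l([.5015,-.0895,.05],speed=.12)
o=observe(); print(o["clock"],o["eef_pos"],o["orientation"],o["wrist_force"],o["opening"])
d=capture("side")["pixels"][130:290,170:370,::-1]; cv2.imwrite("pics/s1.png",cv2.resize(d,None,fx=3.7,fy=3.7,interpolation=cv2.INTER_CUBIC))
E
```

```text
[-2.22359254e-01  2.71865650e-02  2.09156164e+00 -4.44089210e-16
  1.02284445e+00 -2.22359254e-01] [-1.92815696e-01  4.93593659e-01  2.01192847e+00 -4.44089210e-16
  6.36070524e-01 -1.92815696e-01]
7.1833 [ 0.5018831  -0.08956581  0.05053162] [3.14068242e+00 2.05611385e-04 1.57082466e+00] [0.89009491 0.01742959 0.21377472] 0.0032838403308763676
```

View pics/s1.png

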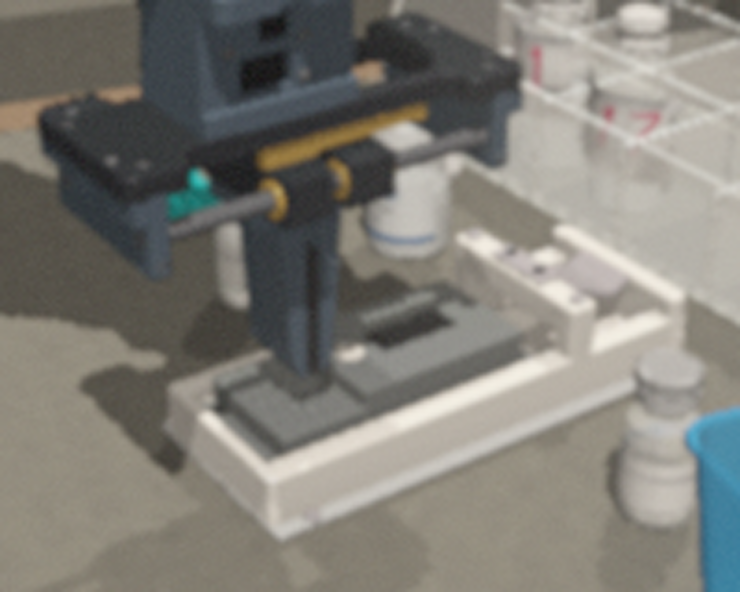

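The closed fingertips hang over the ribbed ledge at crop (305,380), just behind the step, clear of the walls and vials. Next I press down under force guard.

```bash
python3 - <<'E'
from h import *
x,y=.5015,-.0895
move_l([x,y,.036],speed=.05)
z=.034
while True:
    move_l([x,y,z],speed=.03); o=observe(); F=o["wrist_force"]
    print(round(o["clock"],2),round(z,4),o["eef_pos"].round(4),F.round(1))
    if F[2]>28 or z<.015: break
    z-=.001
E
```

```text
7.92 0.034 [ 0.5015 -0.0895  0.034 ] [-0.  -0.  -0.3]
8.17 0.033 [ 0.5017 -0.0895  0.0331] [-0.5 -0.3  3.1]
8.42 0.032 [ 0.5016 -0.0895  0.0321] [0.1 0.  4.7]
8.67 0.031 [ 0.5017 -0.0895  0.031 ] [ 0.  -0.6  4.7]
8.92 0.03 [ 0.5017 -0.0895  0.0301] [1.  0.3 5.4]
9.17 0.029 [ 0.5017 -0.0895  0.0291] [ 0.5 -0.   6.8]
9.42 0.028 [ 0.5017 -0.0895  0.0281] [-0.4  0.1  6.7]
9.67 0.027 [ 0.5017 -0.0895  0.0272] [-1.1  0.3  7.5]
9.92 0.026 [ 0.5017 -0.0895  0.0262] [ 0.1 -0.1  7.6]
10.17 0.025 [ 0.5017 -0.0896  0.026 ] [-7.2  1.4 28.9]
```

```bash
python3 - <<'E'
from h import *
y=-.0895; x=.5015; z=.025
while x<.590:
    x+=.002 if x<.57 else .001
    move_l([x,y,z],speed=.02); o=observe(); F=o["wrist_force"]
    print(round(o["clock"],2),round(x,4),round(z,4),o["eef_pos"].round(4),F.round(1))
    if F[2]<20: z-=.0003
    if F[2]>34: z+=.0003
    if F[0]<-32 or F[2]>60 or o["clock"]>40: break
E
```

```text
10.42 0.5035 0.025 [ 0.5018 -0.0895  0.0258] [-19.5  -2.9  43.8]
10.67 0.5055 0.0253 [ 0.5022 -0.0893  0.0258] [-26.8  -3.9  48.3]
10.92 0.5075 0.0256 [ 0.5037 -0.0891  0.0258] [-28.3  -2.7  45.8]
11.17 0.5095 0.0259 [ 0.5063 -0.0891  0.0259] [-21.5  -1.3  34.9]
11.42 0.5115 0.0262 [ 0.5096 -0.0892  0.0261] [-13.4   0.7  20. ]
11.67 0.5135 0.0259 [ 0.5101 -0.0891  0.026 ] [-23.9  -1.1  37.8]
11.92 0.5155 0.0262 [ 0.5136 -0.0892  0.0262] [-12.9  -0.6  20.4]
12.17 0.5175 0.0262 [ 0.515  -0.0891  0.0261] [-16.1  -0.2  24.2]
12.42 0.5195 0.0262 [ 0.517  -0.0891  0.0261] [-15.3   0.3  24.9]
12.67 0.5215 0.0262 [ 0.519  -0.0891  0.0261] [-16.    0.1  25.4]
12.92 0.5235 0.0262 [ 0.521  -0.0891  0.0261] [-16.7   0.9  25.5]
13.17 0.5255 0.0262 [ 0.523  -0.0892  0.0261] [-16.5   0.8  25.1]
13.42 0.5275 0.0262 [ 0.525  -0.0891  0.0261] [-15.8   0.9  25.1]
13.67 0.5295 0.0262 [ 0.5271 -0.0891  0.0262] [-15.3   0.   24.4]
13.92 0.5315 0.0262 [ 0.5291 -0.0892  0.0261] [-15.4   0.8  24.2]
14.17 0.5335 0.0262 [ 0.5311 -0.0892  0.0261] [-15.6   0.1  23.4]
14.42 0.5355 0.0262 [ 0.5332 -0.0892  0.0262]
[... 1759 characters left out ...]
77  -0.0891  0.0259] [-20.9   0.3  26. ]
21.42 0.5815 0.0262 [ 0.5781 -0.0891  0.0259] [-21.1  -0.2  27. ]
21.67 0.5825 0.0262 [ 0.5791 -0.0891  0.0259] [-20.1   0.8  25.5]
21.92 0.5835 0.0262 [ 0.5801 -0.0891  0.0259] [-20.5  -0.1  24.2]
22.17 0.5845 0.0262 [ 0.5812 -0.0891  0.0259] [-20.3   0.2  25.4]
22.42 0.5855 0.0262 [ 0.5822 -0.0891  0.0259] [-20.1   0.1  24.5]
22.67 0.5865 0.0262 [ 0.5832 -0.0891  0.0259] [-19.6   0.8  25.7]
22.92 0.5875 0.0262 [ 0.5842 -0.0891  0.0259] [-19.7   0.6  24.4]
23.17 0.5885 0.0262 [ 0.5848 -0.0891  0.0258] [-22.9   0.8  26.9]
23.42 0.5895 0.0262 [ 0.5848 -0.0891  0.0258] [-29.   -1.   33.7]
23.67 0.5905 0.0262 [ 0.5849 -0.0891  0.0258] [-35.8  -2.5  40.6]
```

The fingers stopped hard at x=0.5848. I'll look before letting go.

```bash
python3 - <<'E'
from h import *
d=capture("side")["pixels"][130:290,170:370,::-1]; cv2.imwrite("pics/s2.png",cv2.resize(d,None,fx=4,fy=3.7,interpolation=cv2.INTER_CUBIC))
print(observe()["wrist_force"],observe()["clock"])
E
```

```text
[-35.30993665  -2.37567168  40.72251723] 23.7167
```

View pics/s2.png

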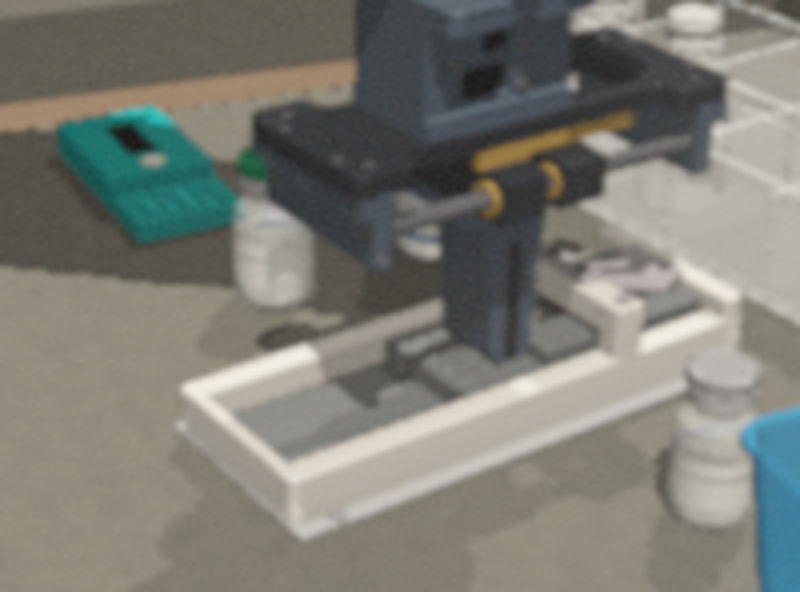

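The cassette is through under the crossbar, its front is at the end wall, and the leaf is lifted. I'll ease the push and let go straight upward.

```bash
python3 - <<'E'
from h import *
y=-.0895
def mv(x,z,s=.02):
    move_l([x,y,z],speed=s); o=observe(); print(round(o["clock"],2),o["eef_pos"].round(4),o["wrist_force"].round(1))
mv(.5865,.0262); mv(.5855,.0270); mv(.5848,.030); mv(.5848,.034); mv(.5840,.04); mv(.5848,.15,.1)
move_l([.5,-.0895,.25],speed=.2); goto([.36,.45,.3],[np.pi,0,2.4])
dwell(.5)
print(observe()["clock"],observe()["wrist_force"].round(1))
d=capture("top")["pixels"][150:270,230:380,::-1]; cv2.imwrite("pics/t3.png",cv2.resize(d,None,fx=5,fy=5,interpolation=cv2.INTER_CUBIC))
d=capture("side")["pixels"][130:290,170:370,::-1]; cv2.imwrite("pics/s3.png",cv2.resize(d,None,fx=3.7,fy=3.7,interpolation=cv2.INTER_CUBIC))
E
```

```text
24.07 [ 0.5848 -0.0892  0.026 ] [-9.8  2.4 13.9]
24.32 [ 0.5848 -0.0893  0.0268] [-2.9  2.1  4.5]
24.62 [ 0.5849 -0.0895  0.0301] [-1.5  1.4  2.4]
24.97 [ 0.5848 -0.0895  0.034 ] [-0.5  0.3  0.3]
25.42 [ 0.5841 -0.0895  0.0402] [ 0.4 -0.1  0.3]
26.67 [ 0.5844 -0.0894  0.1493] [ 0.1 -0.6  0.3]
29.9917 [0.3 0.3 0.6]
```

View pics/t3.png

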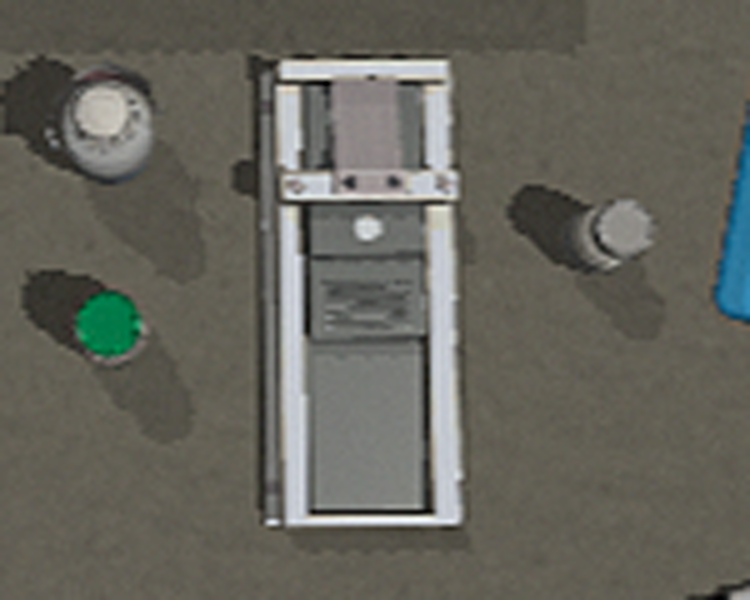

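View pics/s3.png

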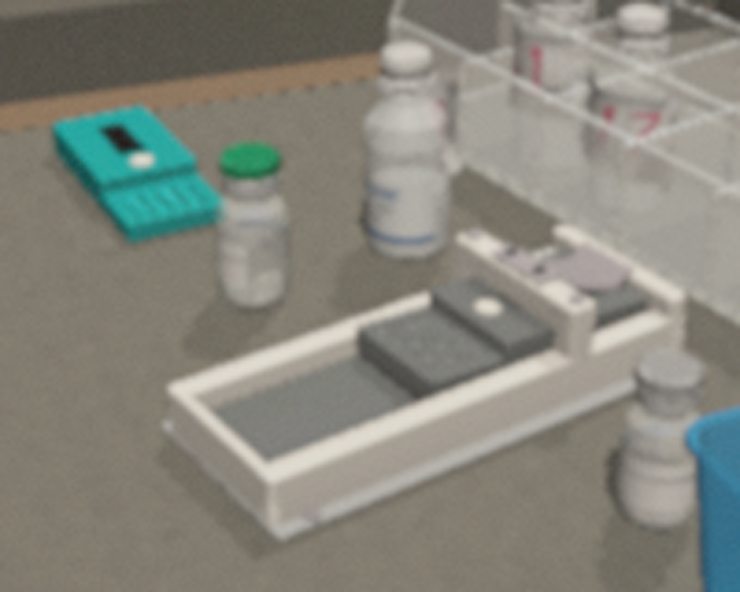

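```bash
python3 - <<'E'
from h import *
d=capture("top")["pixels"]
f=lambda u,v,z: np.round(back("top",(u/5+229.6,v/5+149.6),z),4)
print("step",f(368,257,.0375),"rear",f(368,339,.030),"bar",f(368,199,.052),"tray rear inner",f(368,511,.027))
c=d[155:215,280:330,::-1]; cv2.imwrite("pics/t4.png",cv2.resize(c,None,fx=10,fy=10,interpolation=cv2.INTER_CUBIC))
E
```

```text
step [ 0.5924 -0.0897  0.0375] rear [ 0.5534 -0.0899  0.03  ] bar [ 0.6189 -0.0883  0.052 ] tray rear inner [ 0.4713 -0.0886  0.027 ]
```

View pics/t4.png

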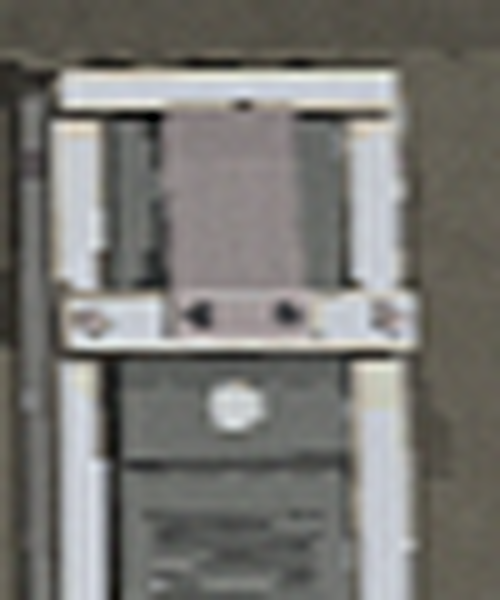

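The step is at x=0.592 and the rear end at 0.553, against 0.594 and 0.554 expected for home. That is within the 2 mm calibration, and the picture shows no gap at the end stop.

```bash
python3 -c "
from rig import *
print(observe()['clock']); job_done()"
```

```text
30.1917
the job is handed in; nothing more can be done
```

The grey cassette is loaded in the reading dock and the job is handed in, at 30 s on the robot's clock (limit 59 s). I pressed the ledge down with the closed fingertips until the bed bottomed (tip at z 26 mm). I kept it pressed at mostly 20–45 N (low 16 N, peak 48 N) and pushed it forward until it stopped hard at about 36 N. Then I eased off, lifted straight up and moved the arm away.

- **Position:** the last top picture puts the step at x 0.592 m and the rear end at 0.553 m. Fully home would be 0.594 and 0.554 m, so both agree within the 2 mm calibration.
- **End stop:** no gap shows between the cassette's front and the end stop, and the cassette lies under the crossbar and the leaf spring. The hard stop of the push agrees with this.
- **Surroundings:** both vials, the bottle and the teal look-alike stand where they were, and the wrist force read about zero after letting go.
- **Disagreement:** taking each finger as 13.5 mm thick, the fingers' stopping point would put the step at about 0.598 m, some 4–6 mm further than the picture shows. I took this to mean the fingertips are thinner than that, but did not check it.

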